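Lemons into the hollows of the fruit dish

TASK

Two lemons are lying loose on the worktop where they can roll away. Set each of them down in an empty hollow of the white three-hollow dish, one lemon to a hollow, without dropping them from high up, and leave the onion sitting in its own hollow.

Things in the scene. Friction and masses are not known exactly. Their poses are not given: they have to be found in the camera images.
- lemon_1: One of two like yellow lemons, lying loose on the worktop: 78 mm long, 55 mm wide, 56 mm high, about 0.12 kg, free to roll. Origin: the middle of the fruit, at the start 28 mm above the worktop; its x axis runs along its length, at the start y is level across its 55 mm width. Either lemon may go in either hollow.
- lemon_2: One of two like yellow lemons, lying loose on the worktop: 78 mm long, 55 mm wide, 56 mm high, about 0.12 kg, free to roll. Origin: the middle of the fruit, at the start 28 mm above the worktop; its x axis runs along its length, at the start y is level across its 55 mm width. Either lemon may go in either hollow.
- dish: White three-hollow dish, 190 mm across, fixed; origin under its middle on the worktop, z up. Hollow centres in its frame, mm: (-65, 0) holds the onion; (32.5, 56.3) and (32.5, -56.3) are empty. Each is 76 mm wide, rim 12 mm and floor 4 mm above the worktop; a lemon in it has its middle about 32 mm up and may lie any way round; fingers closing along the line to the dish's middle have most room.
- onion: Red onion, 84 mm wide and 82 mm high with its tip, sitting loose in the third hollow of the dish. Origin under its middle, at its foot, about 9 mm above the worktop. It stays there.
Not all that is in view belongs to the job. What is shaped like the lemon_2 but green is not meant.

How it is judged:
By the outcome, as a careful person would: the job done as asked, in the order asked, and still so for the second after the job is handed in, with the robot touching nothing.
It also fails if it takes over 58 s, if anything falls off the work surface, if the arm or the gripper's body presses on something with over 40 N, if the wrist force passes 120 N, or if a joint passes its speed limit or range.

ROBOT

A 7-joint arm with a two-finger parallel gripper is mounted at the origin on a cart in front of the work surface, level with it; the furniture and walls round the work are solid. World frame = base frame: x ahead of the robot, y to its left, z up, the work surface at z = 0. Lengths are in m, angles in degrees, forces in N, time in s.
With the tool pointing down it reaches from about 0.35 to 0.775 m from the base axis. Payload 3.1 kg.
Tool frame: the origin (TCP) lies on the centre line of the jaws, within the pads' length; the fingertips stand 17 mm ahead of it and the grasp point (between the pads) lies 2 mm behind it (robot.tip_reach is the distance from the TCP to the fingertips, in m); z points along the fingers, y is the direction in which the jaws open and shut (so a half turn about z gives the same grasp; the last joint's range is limited). The gripper opens to 85 mm and grips with 20 to 120 N. Pads are 22 mm wide; open, the fingers measure 114 mm over their backs; the gripper's body (76 mm by 85 mm) begins 54 mm behind the grasp point. The pads swing forward as they close: fully open they stand 13 mm farther back than shut.
Start: joints at [70.033, 17.813, 0.802, 86.603, -0.252, 75.585, -1.558], TCP at [0.166, -0.524, 0.248] pointing down, gripper open.
Joint ranges: [-154.91, 154.91], [-16.99, 109.72], [-72.82, 74.43], [7.12, 147.25], [-82.49, 262.49], [11.32, 116.49], [-174.64, 174.64]. Speed limits (degrees/s): [159.86, 159.86, 180, 180, 180, 180, 180].

INTERFACE

Orientations are given as [roll, pitch, yaw] about the fixed x, y, z axes, in that order (R = Rz(yaw) Ry(pitch) Rx(roll)).
In Python, from station import robot, fingers, vision, workorder, recognise gives the robot as it stands. Calls block until the motion is done:
- robot.move_to(position, orientation): joint-space move of the TCP to a pose.
- robot.line_to(position, orientation=None, velocity=0.15, f_stop=None): straight line of the TCP; orientation=None keeps the orientation; velocity is the mean speed in m/s. With f_stop (N) it stops when the force on the tool has changed by that much, and returns True; else False.
- robot.move_j(angles): joint-space move.
- fingers.gripper_to(opening, force=None): opening from 0.0 (shut) to 1.0 (fully open); force is the grip in N (None keeps the last); returns when the fingers have stopped.
- robot.pause(seconds).
- robot.inverse_kinematics(position, orientation): joint angles nearest the present ones, or None.
- vision.grab_frame(name): name is "side" or "top"; returns the picture (480x640x3 uint8, red, green, blue); there is no depth.
- vision.calibration(name): a dict with "mtx" (3x3 intrinsics, pixels), "extrinsics" (4x4, takes a point from world to camera coordinates). Camera axes: x right, y up, looking along -z (the intrinsics and any distortion apply to the point x, -y, -z); pixel columns grow to the right and rows downward; lengths in m; the calibration is good to about 2 mm. A picture is of the moment at which its call begins. calibration takes no time and is no camera call.
A pose or a line that the arm cannot do raises robot.PlanningError and nothing moves.
- workorder.close_job(): hands the job in, once; it reports no verdict.
Trained networks look in the newest picture that a camera, given by its name, has taken for a name from the list of things; names that differ only in an ending like _2 or _b are one class to them, and where a whole thing is asked for, a point or a joint stands for the part that bears it (a point fixed in the world has none). Each returns a list of dicts, best first, with "p" (0 to 1); they miss things now and then, are a little off and sometimes report something else, mostly with a low value. They report only what shows in the picture. A call takes as long as a camera call. They do not tell look-alikes from the thing itself.
- recognise(label, camera): "rect" ([centre column, centre row, width, height] in pixels, round what is visible of it).
Readings, each from a call of its own:
- robot.current_time_s(): time.
- robot.current_joint_positions(): joint angles.
- robot.current_dq(): joint speeds.
- robot.current_joint_torque(): joint torques, N m.
- robot.current_tool_pos(): TCP position.
- robot.current_eef_rot(): TCP orientation.
- robot.current_contact_force(): force on the tool from outside, world axes, zero at the start.
- robot.current_torque(): the same for the moment, N m.
- robot.current_finger_gap(): opening from 0.0 (shut) to 1.0 (fully open).
Only numpy, scipy, OpenCV 4.12 (cv2) and the standard library are available. Lean on these libraries where they do the work, as an engineer would, in place of code of your own. Each camera call takes 0.05 s, during which the arm holds its last target.

## Working session

There is one attempt and no reset: what is moved stays moved. The work goes in short steps, each a Python script; the robot and the scene stay as the last script left them, time stands still between calls to the robot, and variables do not carry over. Pictures are saved under pics/ and viewed, and the job is handed in when it is done.

```bash
mkdir -p pics; ls; python3 - <<'E'
from station import robot, fingers, vision, workorder, recognise
import cv2
for n in("top","side"):
    im=vision.grab_frame(n); cv2.imwrite(f"pics/{n}0.png",im[:,:,::-1])
    c=vision.calibration(n); print(n,c)
    for l in("lemon_1","dish","onion"):
        print(l,[(r["p"],[round(float(v),1) for v in r["rect"]]) for r in recognise(l,n)])
print(robot.current_time_s(),robot.current_tool_pos(),robot.current_eef_rot(),robot.current_joint_positions())
E
```

```text
pics
top {'mtx': array([[594.56021832,   0.        , 314.96752467],
       [  0.        , 594.56021832, 236.49830696],
       [  0.        ,   0.        ,   1.        ]]), 'extrinsics': array([[-0.02020832, -0.99925608, -0.03284683,  0.10960588],
       [ 0.98201976, -0.02600596,  0.18697831, -0.44037354],
       [-0.18769342, -0.02847772,  0.98181475, -1.14757374],
       [ 0.        ,  0.        ,  0.        ,  1.        ]])}
lemon_1 [(0.86, [331.4, 185.5, 28.7, 38.4]), (0.73, [283.6, 242.6, 27.4, 36.1]), (0.66, [202.0, 341.4, 31.2, 31.1]), (0.61, [275.4, 165.3, 28.5, 41.0])]
dish [(0.98, [426.5, 200.7, 74.7, 75.5]), (0.26, [282.9, 242.5, 27.0, 34.7])]
onion [(0.96, [392.2, 169.0, 39.2, 38.2])]
side {'mtx': array([[457.78058193,   0.        , 322.67076685],
       [  0.        , 457.78058193, 242.35592978],
       [  0.        ,   0.        ,   1.        ]]), 'extrinsics': array([[ 9.78733531e-01,  2.05135500e-01, -3.19342808e-04,
        -4.57423364e-01],
       [-1.73726840e-01,  8.29703731e-01,  5.30481577e-01,
        -2.48128511e-02],
       [ 1.09085563e-01, -5.19144629e-01,  8.47696405e-01,
        -1.04275605e+00],
       [ 0.00000000e+00,  0.00000000e+00,  0.00000000e+00,
         1.00000000e+00]])}
lemon_1 [(0.88, [323.0, 219.6, 35.0, 27.7]), (0.86, [363.2, 265.5, 38.9, 27.7]), (0.57, [392.0, 226.9, 32.0, 22.7])]
dish [(0.87, [339.1, 355.9, 82.0, 82.9])]
onion [(0.59, [372.3, 320.6, 37.2, 37.9]), (0.44, [332.7, 355.9, 74.2, 81.2])]
0.4 [ 0.16612504 -0.52421943  0.24814543] [-1.79981567e+02  7.97766759e-04  1.75829185e+01] [70.03077441 17.82006     0.80244008 86.61576341 -0.25326065 75.58439734
 -1.55923208]
```

View pics/top0.png

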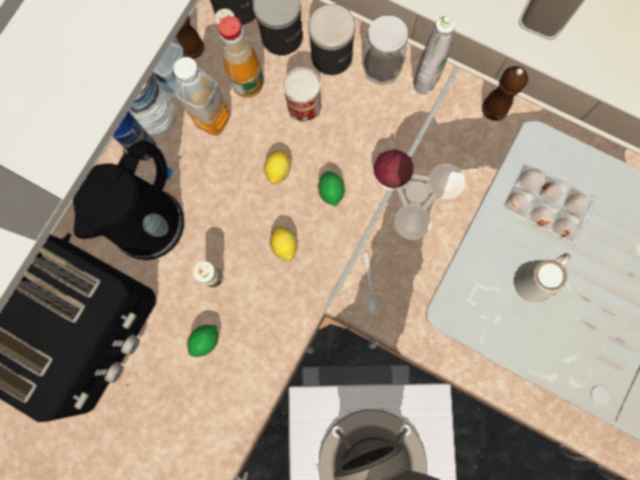

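View pics/side0.png

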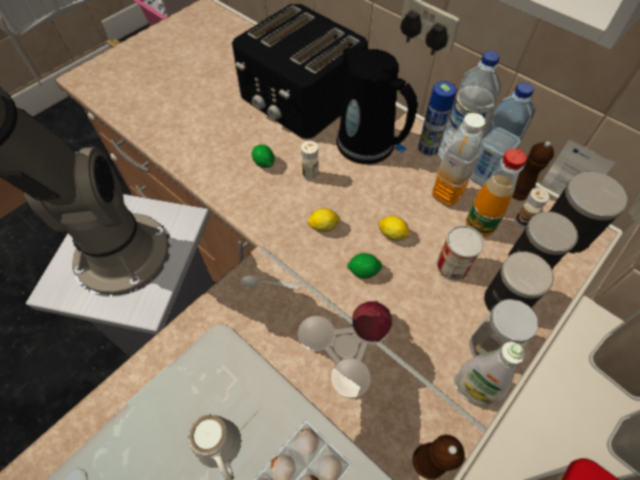

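```bash
python3 - <<'E'
import cv2
im=cv2.imread("pics/top0.png")
cv2.imwrite("pics/crop_top.png",cv2.resize(im[130:280,240:440],None,fx=4,fy=4,interpolation=cv2.INTER_CUBIC))
E
```

```text
(no output)
```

View pics/crop_top.png

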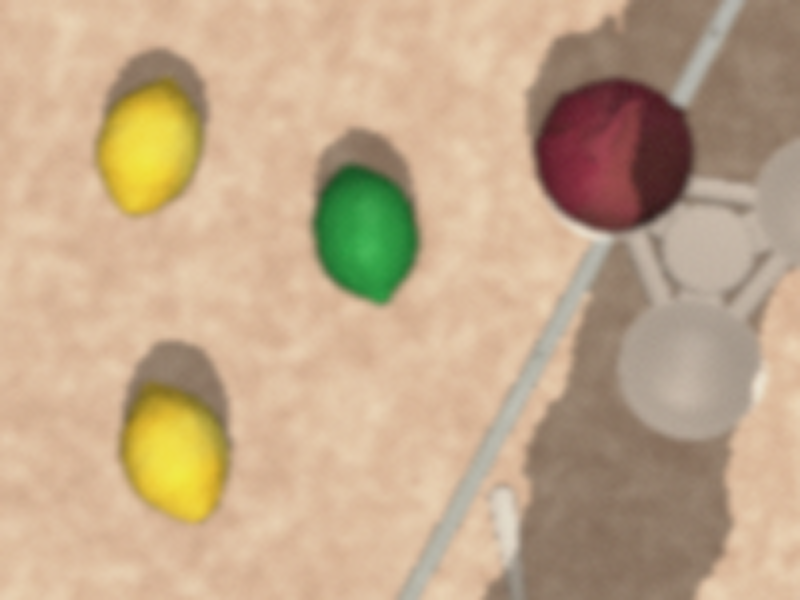

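Candidates: yellow (277,167) and yellow (284,243) are the lemons. Green (331,187) and green (203,340) are look-alike limes and not meant. The crop confirms the two yellow ones. Next I'll measure the positions.

```bash
cat > h.py <<'E'
import numpy as np,cv2
from station import robot, fingers, vision, workorder, recognise
def proj(n,P):
    c=vision.calibration(n);T=c["extrinsics"];P=np.atleast_2d(P).astype(float)
    q=P@T[:3,:3].T+T[:3,3];q=q*[1,-1,-1]
    u=q@c["mtx"].T;return u[:,:2]/u[:,2:]
def back(n,uv,z):
    c=vision.calibration(n);T=c["extrinsics"];uv=np.atleast_2d(uv).astype(float)
    d=np.c_[uv,np.ones(len(uv))]@np.linalg.inv(c["mtx"]).T*[1,-1,-1]
    d=d@T[:3,:3];o=-T[:3,:3].T@T[:3,3]
    return o+d*((z-o[2])/d[:,2])[:,None]
def lemons(n,im,z=0.028,minA=150):
    hsv=cv2.cvtColor(im,cv2.COLOR_RGB2HSV)
    m=((hsv[...,0]>20)&(hsv[...,0]<34)&(hsv[...,1]>130)&(hsv[...,2]>70)).astype(np.uint8)
    k,lab,st,ce=cv2.connectedComponentsWithStats(m)
    out=[]
    for i in range(1,k):
        if st[i,4]<minA: continue
        v,u=np.nonzero(lab==i)
        P=back(n,np.c_[u,v],z)[:,:2];mu=P.mean(0)
        w,V=np.linalg.eigh(np.cov((P-mu).T))
        a=np.degrees(np.arctan2(V[1,1],V[0,1]))%180
        out.append((ce[i].round(1),st[i,4],mu.round(4),round(a,1),(4*np.sqrt(w)).round(4)))
    return out
E
python3 - <<'E'
from h import *
for n in("top","side"):
    im=cv2.imread(f"pics/{n}0.png")[:,:,::-1].copy()
    for o in lemons(n,im):print(n,*o)
t=back("top",[(447,182),(412,222)],.008);s=back("side",[(350.5,378),(317,333)],.008);print(t.round(4),s.round(4), back("top",(393,169),.05),back("side",(372,321),.05))
for n,b in(("top",(375,145,475,245)),("side",(290,295,400,405))):
    im=cv2.imread(f"pics/{n}0.png");cv2.imwrite(f"pics/dish_{n}.png",cv2.resize(im[b[1]:b[3],b[0]:b[2]],(600,600),interpolation=cv2.INTER_CUBIC))
E
```

```text
top [276.8 166.2] 655 [0.5968 0.1761] 166.1 [0.0521 0.0727]
top [283.2 242.8] 695 [0.4345 0.1644] 19.1 [0.0516 0.0723]
side [323.1 219.6] 569 [0.4335 0.1662] 18.9 [0.066  0.0719]
side [393.7 227.6] 585 [0.5961 0.1776] 143.8 [0.0638 0.0739]
[[ 0.5579 -0.1773  0.008 ]
 [ 0.4747 -0.1004  0.008 ]] [[ 0.5588 -0.1741  0.008 ]
 [ 0.4761 -0.0982  0.008 ]] [[ 0.57657504 -0.06187531  0.05      ]] [[ 0.58079276 -0.06723956  0.05      ]]
```

```bash
python3 - <<'E'
import cv2,numpy as np
cv2.imwrite("pics/dish2.png",np.hstack([cv2.resize(cv2.imread(f"pics/dish_{n}.png"),(400,400)) for n in("top","side")]))
E
```

```text
(no output)
```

View pics/dish2.png

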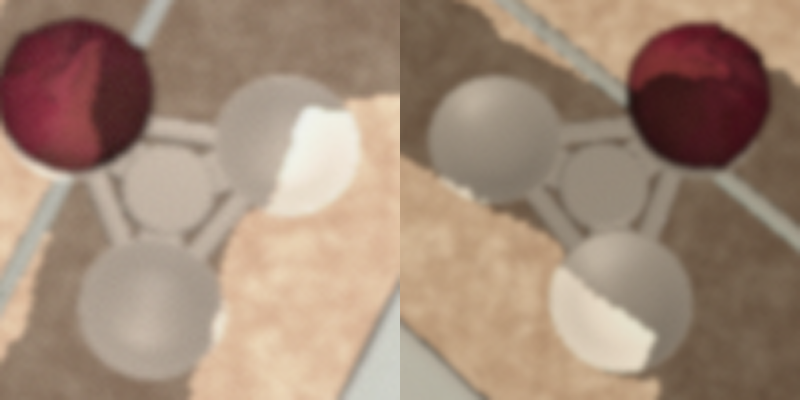

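Top crop: the empty hollows are at (447,181.5) and (412,222), with the onion at (393,169). Side view agrees to about 3 mm. Now checking that the poses are reachable.

```bash
cat >> h.py <<'E'
L1=np.array([.434,.1653]);L2=np.array([.5965,.1769]);A=np.array([.5583,-.1757]);B=np.array([.4752,-.0990])
mid=(A+B)/2;e=A-B;e/=np.linalg.norm(e);D=mid+.0325*np.array([-e[1],e[0]])
def rad(H): d=H-D;return np.degrees(np.arctan2(d[1],d[0]))
def wrap(a): return (a+90)%180-90
E
python3 - <<'E'
from h import *
print("dish",D,"rad",rad(A),rad(B),"onion",D+.065*np.array([-e[1],e[0]]))
print("limes",back("top",[(331,187),(203,340)],.028))
for nm,p,y in(("L1",L1,19),("L2",L2,-14),("A",A,wrap(rad(A)+90)),("B",B,wrap(rad(B)+90)),("B2",B,wrap(rad(B)+90)-180)):
    for z in(.028,.2):
        q=robot.inverse_kinematics([*p,z],[180,0,y]);print(nm,y,z,None if q is None else np.round(q,1))
E
```

```text
dish [ 0.53879291 -0.11346779] rad -72.59606262828353 167.18301028685647 onion [ 0.58287873 -0.06570336]
limes [[0.54865916 0.06461693 0.028     ]
 [0.24342302 0.32529155 0.028     ]]
L1 19 0.028 [   9.1   28.8  -40.5  113.9   25.5   46.4 -117. ]
L1 19 0.2 [  25.7   18.7  -59.9  102.2   17.3   69.  -110.1]
L2 -14 0.028 [   3.4   41.9  -33.2   88.5   25.7   57.4 -141.1]
L2 -14 0.2 [   9.9   35.   -45.9   77.5   25.    77.8 -140. ]
A 17.403937371716466 0.028 [ 30.3  35.6 -20.7  95.3  15.2  51.9 -68.8]
A 17.403937371716466 0.2 [ 29.6  25.  -19.7  84.7   8.6  71.8 -63.6]
B 77.18301028685647 0.028 [ 33.2  28.  -29.9 111.   19.1  45.8 -20. ]
B 77.18301028685647 0.2 [ 37.9  15.2 -34.1  99.8   9.1  67.8 -11.5]
B2 -102.81698971314353 0.028 [ -36.4   40.6   64.4  113.5  -45.1   55.9 -142. ]
B2 -102.81698971314353 0.2 [ 57.3  22.7 -61.5  99.3  21.   70.7 157.7]
```

```bash
python3 - <<'E'
from h import *
o=[180,0,19]
fingers.gripper_to(1.0,force=35)
robot.move_to([*L1,.22],o)
print(robot.current_time_s(),robot.current_joint_positions().round(1))
robot.line_to([*L1,.10],o,velocity=.2)
cv2.imwrite("pics/top1.png",vision.grab_frame("top")[:,:,::-1]);cv2.imwrite("pics/side1.png",vision.grab_frame("side")[:,:,::-1])
print(robot.line_to([*L1,.028],o,velocity=.1,f_stop=12),robot.current_tool_pos().round(4))
fingers.gripper_to(0.0,force=35)
print(robot.current_finger_gap(),robot.current_contact_force())
robot.line_to([*L1,.15],o,velocity=.15)
print(robot.current_finger_gap(),robot.current_contact_force(),robot.current_time_s(),robot.current_joint_positions().round(1))
a=vision.grab_frame("top");b=vision.grab_frame("side")
cv2.imwrite("pics/c2.png",np.hstack([cv2.resize(a[100:340,180:480],(400,320)),cv2.resize(b[150:420,220:520],(400,320))])[:,:,::-1])
E
```

```text
3.2333 [  27.6   18.1  -62.   100.3   16.8   71.7 -109.7]
False [0.4344 0.1657 0.0285]
0.6145054529681695 [-1.19837593 -1.87121418  7.33516902]
0.6145976163261934 [-0.52692076 -0.49601718 -2.40232411] 6.3333 [  24.1   22.7  -59.1  106.5   21.8   63.3 -114.1]
```

View pics/c2.png

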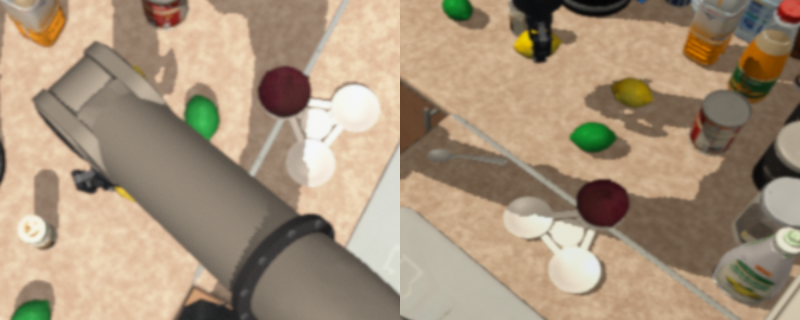

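Lemon 1 is gripped (gap 0.61, about 52 mm) and lifted. Taking it to the far hollow.

```bash
cat >> h.py <<'E'
def place(H,o):
    robot.move_to([*H,.16],o); print("gap",robot.current_finger_gap(),robot.current_joint_positions().round(1))
    robot.line_to([*H,.06],o,velocity=.15)
    print("stop",robot.line_to([*H,.033],o,velocity=.04,f_stop=8),robot.current_tool_pos().round(4),robot.current_contact_force().round(1),robot.current_finger_gap())
def snap(f):
    a=vision.grab_frame("top");b=vision.grab_frame("side")
    cv2.imwrite(f,np.hstack([cv2.resize(a[100:340,180:480],(400,320)),cv2.resize(b[190:430,240:540],(400,320))])[:,:,::-1])
E
python3 - <<'E'
from h import *
place(A,[180,0,wrap(rad(A)+90)]); snap("pics/c3.png"); print(robot.current_time_s())
E
```

```text
gap 0.6201217300237791 [ 50.1  35.2 -53.1  87.2  28.8  72.2 -79.2]
stop True [ 0.5589 -0.1754  0.0332] [0.  0.9 4.6] 0.6145968400530083
9.4
```

View pics/c3.png

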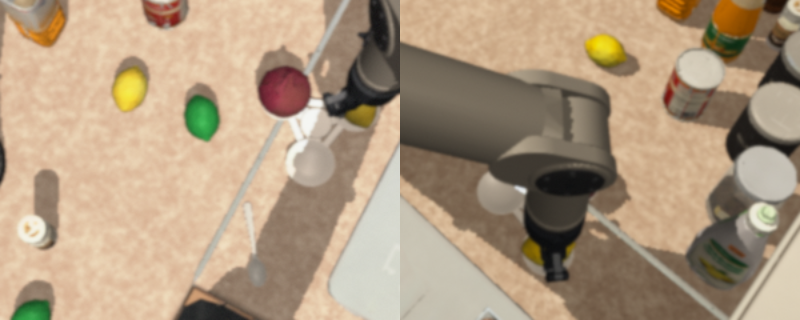

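Contact came at the expected height, z = 33 mm. Releasing gently and retreating straight up.

```bash
python3 - <<'E'
from h import *
robot.pause(.3);fingers.gripper_to(.8);robot.pause(.3);fingers.gripper_to(1.0)
o=[180,0,wrap(rad(A)+90)]
robot.line_to([*A,.10],o,velocity=.08);robot.line_to([*A,.22],o,velocity=.2)
robot.move_to([*L2,.22],[180,0,-14])
snap("pics/c4.png"); print(robot.current_time_s())
for n in("top","side"):
    for q in lemons(n,vision.grab_frame(n),z=.03):print(n,*q)
print(A)
E
```

```text
13.8
top [276.8 166.2] 653 [0.5962 0.176 ] 165.9 [0.0517 0.0728]
top [448.3 177.9] 675 [ 0.5604 -0.176 ] 12.1 [0.0527 0.0708]
side [393.7 227.6] 583 [0.596  0.1762] 143.1 [0.0636 0.0735]
side [350.8 374.6] 846 [ 0.5582 -0.1738] 17.3 [0.0529 0.0732]
[ 0.5583 -0.1757]
```

View pics/c4.png

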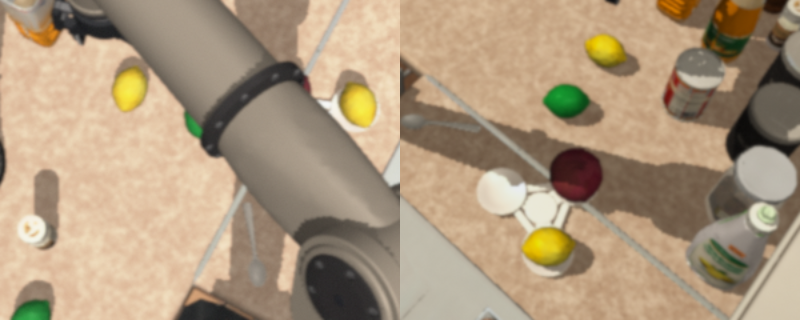

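Lemon 1 sits in the far hollow, within about 2 mm of its centre. The hand doesn't appear above lemon 2 though, so I'm checking the arm.

```bash
python3 - <<'E'
from h import *
print(robot.current_tool_pos(),robot.current_eef_rot(),robot.current_joint_positions().round(1),robot.current_contact_force(),robot.current_dq().round(1),robot.current_joint_torque().round(1),robot.current_finger_gap())
print(proj("top",[*L2,.22]),proj("side",[*L2,.22]))
cv2.imwrite("pics/t5.png",vision.grab_frame("top")[:,:,::-1])
cv2.imwrite("pics/s5.png",vision.grab_frame("side")[:,:,::-1])
E
```

```text
[0.597109   0.17500213 0.2197993 ] [ 1.79958561e+02 -5.73478153e-03 -1.41638053e+01] [  10.7   34.8  -47.8   75.6   25.4   80.4 -140.1] [-0.29898238  0.2364464  -0.28291888] [-0.3 -0.  -0.4 -0.1 -0.1 -0.1 -0.2] [ -0.1 -43.9  -9.7 -21.2   0.    0.    0. ] 1.0034831415904761
[[265.95262549 133.33706636]] [[406.97076562 172.34866011]]
```

View pics/t5.png

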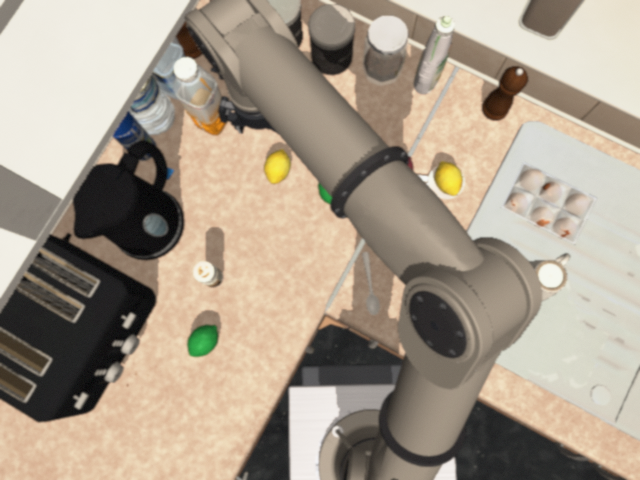

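View pics/s5.png

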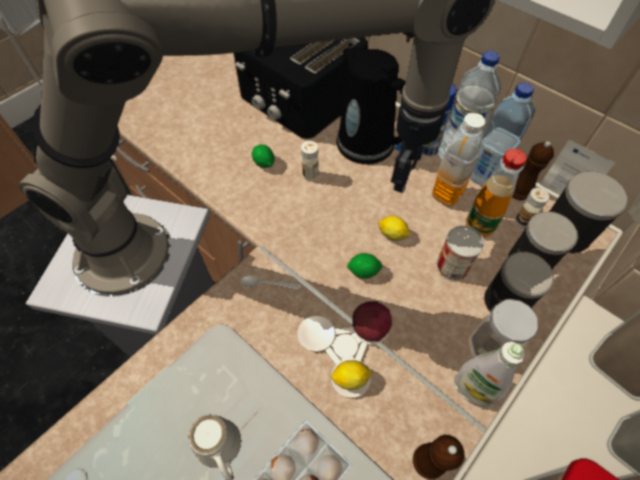

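That was only parallax: the TCP reads as commanded. Descending on lemon 2.

```bash
python3 - <<'E'
from h import *
p=[.5963,.1765];o=[180,0,-14]
print(robot.line_to([*p,.10],o,velocity=.15,f_stop=12),robot.line_to([*p,.028],o,velocity=.1,f_stop=12),robot.current_tool_pos().round(4))
fingers.gripper_to(0.0,force=35)
print(robot.current_finger_gap(),robot.current_contact_force().round(1))
robot.line_to([*p,.20],o,velocity=.15)
print(robot.current_finger_gap(),robot.current_time_s())
snap("pics/c6.png")
place(B,[180,0,wrap(rad(B)+90)]); snap("pics/c7.png"); print(robot.current_time_s())
E
```

```text
False False [0.5968 0.1769 0.0286]
0.614166027158244 [-0.3 -1.9  6. ]
0.6083279584212359 17.5333
gap 0.6135694366928135 [ 61.5  31.2 -71.1 102.4  31.5  69.6 -31.6]
stop True [ 0.4747 -0.0995  0.0333] [-0.6 -1.   4.6] 0.6101425265980606
20.8833
```

View pics/c7.png

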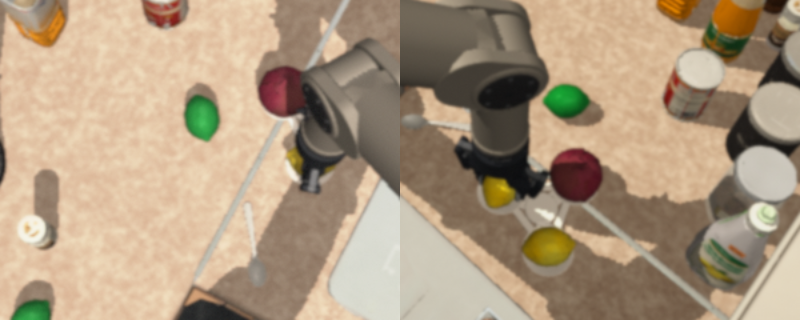

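```bash
python3 - <<'E'
from h import *
robot.pause(.3);fingers.gripper_to(.8);robot.pause(.3);fingers.gripper_to(1.0)
o=[180,0,wrap(rad(B)+90)]
robot.line_to([*B,.10],o,velocity=.08);robot.line_to([*B,.25],o,velocity=.2)
robot.move_to([.40,.22,.30],[180,0,20]); robot.pause(.5)
snap("pics/c8.png"); print(robot.current_time_s())
for n in("top","side"):
    for q in lemons(n,vision.grab_frame(n),z=.032):print(n,*q)
    print(n,recognise("onion",n)[:1])
print(A,B)
E
```

```text
26.0083
top [448.3 177.9] 674 [ 0.5598 -0.1756] 12.3 [0.0527 0.0705]
top [413.2 219.4] 693 [ 0.4749 -0.0999] 75.8 [0.0528 0.0702]
top [{'rect': [391.9, 168.6, 38.6, 38.8], 'p': 0.95}]
side [315.6 328.6] 734 [ 0.4737 -0.0983] 79.9 [0.0538 0.0733]
side [350.8 374.5] 846 [ 0.5581 -0.1743] 17.5 [0.0528 0.073 ]
side [{'rect': [372.2, 320.5, 37.5, 40.8], 'p': 0.69}]
[ 0.5583 -0.1757] [ 0.4752 -0.099 ]
```

View pics/c8.png

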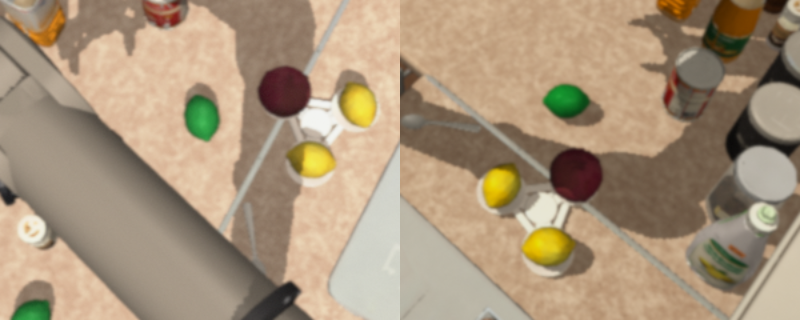

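Both lemons sit in their hollows: top (448,178) and (413,219). The onion hasn't moved from (392,169), the limes are untouched and the robot is clear. Handing in.

```bash
python3 -c "
from h import *
print(workorder.close_job(),robot.current_time_s())"
```

```text
the job is handed in; nothing more can be done
the job is handed in; nothing more can be done
```

Both yellow lemons are in the two empty hollows of the dish, one to each. I lowered each one until it touched the dish before letting go, and left the two green fruits alone.

**Last checks:** both cameras put each lemon within about 2 mm of its hollow's centre. The onion was found in its original place, within about half a pixel in both views. The arm was lifted clear and touching nothing. The job was handed in at about 26 s, and none of the checks failed or disagreed.

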